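# Set a bridge iron on the hot plate and turn the thermostat to the mark

### The arm

A 6-joint arm with a two-finger parallel gripper is mounted at the origin on the work surface. World frame = base frame: x ahead of the robot, y to its left, z up, the work surface at z = 0. Lengths are in m, angles in rad, forces in N, time in s.
With the tool pointing down it reaches from about 0.35 to 0.85 m from the base axis. Payload 8.1 kg.
Tool frame: the origin (TCP) lies midway between the tips of the shut fingers; the grasp point (between the pads) lies robot.grasp_offset behind it (robot.grasp_offset is the distance from the TCP to the grasp point, in m); z points along the fingers, y is the direction in which the jaws open and shut (so a half turn about z gives the same grasp; the last joint's range is limited). The gripper opens to 93 mm and grips with 3 to 60 N. Pads are 15 mm wide; open, the fingers measure 128 mm over their backs; the gripper's body (75 mm by 188 mm) begins 65 mm behind the grasp point.
Start: joints at [-1.379, 0.13, 1.488, -0, 1.523, -0.085], TCP at [0.164, -0.577, 0.219] pointing down, gripper open.
Joint ranges: [-2.96, 2.96], [-0.89, 2.26], [0.02, 2.5], [-1.34, 4.48], [0, 2.73], [-2.66, 2.66]. Speed limits (rad/s): [2.39, 2.39, 2.79, 3.14, 3.14, 3.14].

### API

Orientations are given as a rotation vector (axis times angle).
In Python, from plant import robot gives the robot as it stands.
- The arm moves only by the shell command python3 -m handwheel 'ROWS' [OPENING] [FORCE]. ROWS is text: rows parted by semicolons, each of 6 numbers parted by spaces: the shift along the world's x, y, z each as a share of 0.3 m, from -1 to 1, then the turn, a rotation vector about the world's x, y, z each as a share of 45 degrees, from -1 to 1. A call has 1 to 5 rows; each row is the pose to reach, as a shift and turn from the pose commanded when the call began; what a row does not reach only later rows make up. A row lasts 1/10 s, in which the tool goes at most 50 mm and 8.59 degrees, less where a joint would pass 70% of its speed; a pose out of reach is approached as far as the arm can. A call with a number of a shift or a turn outside -1 to 1 is refused whole. A call with a gripper value outside its range is refused whole. OPENING is the closure, from -1 (fully open) to 1 (shut), set as the call begins (- or left out, the last holds). The fingers move at their own pace and stop on an object; FORCE is the grip in N (left out, the last holds). Time passes only in rows, so rows that repeat a pose let the fingers close. It gives the time, the measured TCP pose, the force and the opening at its end, in the units of the state.
- robot.read_state(): the state, without advancing time (a new reading comes with each control period).
- robot.read_camera(name): name is "scene" or "top" or "wrist"; returns (picture, depth): 384x512x3 uint8, red, green, blue; 384x512 float32, m along the optical axis (not along the pixel's ray), 0 where there is no reading.
- robot.camera_model(name): a dict with "camera_matrix" (3x3 intrinsics, pixels), "pose" (4x4, takes a point from camera to world coordinates); the wrist camera has in their place "tool_from_camera" (4x4, takes a point from camera to tool coordinates, whose origin is the TCP and whose axes are the flange's). Camera axes: x right, y down, z forward; pixel columns grow to the right and rows downward; lengths in m; the calibration is good to about 2 mm. A picture is of the moment at which its call begins: read the wrist's pose just before it. camera_model takes no time and is no camera call.
- robot.close_job(): hands the job in, once; it reports no verdict.
Trained networks look in the newest picture that a camera, given by its name, has taken for a name from the list of things; names that differ only in an ending like _2 or _b are one class to them, and where a whole thing is asked for, a point or a joint stands for the part that bears it (a point fixed in the world has none). Each returns a list of dicts, best first, with "conf" (0 to 1); they miss things now and then, are a little off and sometimes report something else, mostly with a low value. They report only what shows in the picture. A call takes as long as a camera call. They do not tell look-alikes from the thing itself.
- robot.look_for(camera, query): "rect" ([centre column, centre row, width, height] in pixels, round what is visible of it).
- robot.silhouettes(camera, query): "pixels" (384x512 bool, what is visible of it) and "rect" ([centre column, centre row, width, height] in pixels, round what is visible of it).
- robot.tip_of(camera, query): "at" ([row, column] in pixels: a listed point, or the origin of a listed thing).
The state is a dict: "t": time; "q": joint angles; "dq": joint speeds; "joint_torque": joint torques, N m; "tool_pos": TCP position; "orientation": TCP orientation; "force": force on the tool from outside, world axes, zero at the start; "wrist_torque": the same for the moment, N m; "opening": finger opening in m.
Only numpy, scipy, OpenCV 4.12 (cv2) and the standard library are available. Lean on these libraries where they do the work, as an engineer would, in place of code of your own. Each camera call takes 0.05 s, during which the arm holds its last target.

### The job

Get the bridge iron ready for loosening a guitar bridge: set the aluminium iron with the wooden handle down flat on the middle of the hot plate's dark square top, and turn the hot plate's big knob clockwise, letting go and taking a fresh grip as often as needed, until its white pointer stands at the red paint mark on the scale. Do not drop the iron, and leave the other things on the bench where they are.

Things in the scene. Friction and masses are not known exactly. Their poses are not given: they have to be found in the camera images.
- plate_centre (a point): Centre of the hot plate's top face, 90 mm above the bench: a flat dark grey metal square, 200 x 200 mm. Axes run along its edges: x away from the operator's side, y to the left, z up; the whole hot plate may be turned 0.3 rad either way. The knob's axis lies 171.5 mm from here towards -y.
- knob_grip (a point): On the knob's upright axis at grip height, 98.5 mm above the bench; turns with the knob, x axis along the bar to the pointing end. Black knob: round skirt 72 mm across, top 82.5 mm above the bench, with a straight bar grip across it, 66 mm long, 15 mm thick, top 113.5 mm above the bench. A white line on half of the bar's top shows the pointing end.
- knob_pointer (a point): The pointing end of the knob: the outer end of the white line, on the skirt's rim, 36 mm from the knob's axis, 82.5 mm above the bench.
- red_mark (a point): Middle of the red paint mark on the aluminium scale around the knob: 6 mm wide, 15 mm long radially, 47.5 mm from the knob's axis, 75 mm above the bench, straight to the right (-y of the hot plate) of the axis. The rest of the scale has black lines every 15 degrees.
- knob (a joint): Knob angle in rad: 0 at its off stop, growing clockwise seen from above, to a stop at 4.71. The pointer's direction is 2.356 minus this, counter-clockwise from the hot plate's x axis. 3.927 at the red mark; starts between 0.15 and 1.25. Friction 0.07 N m, no spring or detents: it stays where it is left.
- iron_mid (a point): Middle of the loose bridge iron, 36 mm above its underside: aluminium bar 140 (x) x 36 (y) x 20 mm, two posts 40 mm either side, and on them a wooden bar handle along x: 112 long, 22 wide, 24 mm tall, centre 24 mm above this point, 28 mm free below it. 74 mm tall in all, 0.29 to 0.45 kg. Stands upright left or right of the hot plate, x roughly along world x.
- bridge_mid (a point): Bystander: loose dark guitar bridge, 155 x 38 x 10 mm, lying flat; this point 4.5 mm above its underside.
- beam_mid (a point): Bystander: levelling beam, aluminium T section, 200 x 40 x 38 mm, red underside; this point at its middle.
- glue_mid (a point): Bystander: upright white glue bottle with orange cap, 60 mm diameter, 165 mm tall; this point 80 mm up.
- wax_mid (a point): Bystander: round tin, 84 mm diameter, 55 mm tall; this point half-way up.
- hammer_grip (a point): Bystander: small hammer, 240 mm long, lying; this point on its handle.
- clamp_mid (a point): Bystander: black quick-action bar clamp with orange pads, 230 mm long, 26 mm high, lying on its side.
- hotplate: White housing of the hot plate, fixed to the bench: 250 mm (x) by 350 mm (y), deck 72 mm above the bench. Origin at bench level under its middle, axes as for plate_centre. Plate on its left (+y), knob with scale on its right (-y).
Things that resemble listed ones, but are neither listed nor needed, are in the scene too. What is shaped like the part that bears iron_mid but purple or turquoise is not meant.

How it is judged:
By the outcome, as a careful person would: the job done as asked, in the order asked, and still so for the second after the job is handed in, with the robot touching nothing.
It also fails if it takes over 72 s, if anything falls off the work surface, if the arm or the gripper's body presses on something with over 40 N, if the wrist force passes 120 N, or if a joint passes its speed limit or range.

## Working session

There is one attempt and no reset: what is moved stays moved. The work goes in short steps, Python scripts to look and compute and a shell command to move; the robot and the scene stay as the last step left them, time stands still between calls to the robot, and variables do not carry over. Pictures are saved under pics/ and viewed, and the job is handed in when it is done.

```bash
ls; mkdir -p pics
cat > h.py <<'E'
import numpy as np,cv2
from scipy.spatial.transform import Rotation as R
from plant import robot
def cam(n):
    s=robot.read_state(); im,d=robot.read_camera(n); m=robot.camera_model(n)
    K=np.array(m["camera_matrix"])
    if "pose" in m: T=np.array(m["pose"])
    else:
        W=np.eye(4);W[:3,:3]=R.from_rotvec(s["orientation"]).as_matrix();W[:3,3]=s["tool_pos"];T=W@np.array(m["tool_from_camera"])
    return im,d,K,T
def save(im,n,s=1.5): cv2.imwrite("pics/"+n,cv2.resize(im[:,:,::-1],None,fx=s,fy=s))
def at(K,T,d,r,c,z=None):
    ray=np.array([(c-K[0,2])/K[0,0],(r-K[1,2])/K[1,1],1])
    if z is None:
        p=ray*d[int(round(r)),int(round(c))]
    else:
        w=T[:3,:3]@ray; p=ray*((z-T[2,3])/w[2])
    return T[:3,:3]@p+T[:3,3]
E
python3 - <<'E'
from h import *
s=robot.read_state();print(s["t"],s["tool_pos"],s["orientation"],s["opening"],robot.grasp_offset)
for n in ("top","scene"):
    im,d,K,T=cam(n);save(im,n+"1.png");print(n,T[:3,3])
    np.savez(n+"1.npz",im=im,d=d,K=K,T=T)
    for q in ("iron_mid","plate_centre","knob_grip","knob_pointer","red_mark"):
        for o in robot.tip_of(n,q)[:3]:
            r,c=o["at"]; print(q,round(o["conf"],2),np.round(o["at"],0),at(K,T,d,r,c).round(3))
E
```

```text
pics
0.0 [ 0.16389647 -0.57660426  0.21758967] [-3.10974159e+00 -4.33195500e-01  1.15861830e-04] 0.09298009733851495 0.0188
top [ 0.32577898 -0.00343392  1.65940977]
iron_mid 0.95 [198. 163.] [0.46  0.378 0.025]
iron_mid 0.71 [194. 127.] [0.476 0.517 0.019]
iron_mid 0.62 [242. 129.] [0.296 0.488 0.073]
plate_centre 0.88 [162. 253.] [0.587 0.03  0.095]
plate_centre 0.25 [253. 180.] [0.253 0.307 0.023]
knob_grip 0.84 [173. 301.] [ 0.542 -0.142  0.106]
knob_pointer 0.75 [169. 292.] [ 0.559 -0.11   0.087]
knob_pointer 0.23 [172. 300.] [ 0.548 -0.142  0.103]
red_mark 0.79 [171. 316.] [ 0.553 -0.204  0.066]
scene [0.96523504 0.54962003 1.12883252]
iron_mid 0.94 [308. 369.] [0.5   0.513 0.07 ]
iron_mid 0.84 [264. 403.] [0.309 0.494 0.062]
iron_mid 0.75 [270. 339.] [0.479 0.38  0.071]
plate_centre 0.67 [211. 238.] [0.588 0.032 0.09 ]
knob_grip 0.81 [169. 218.] [ 0.527 -0.155  0.083]
knob_pointer 0.55 [179. 215.] [ 0.569 -0.116  0.097]
```

View pics/top1.png

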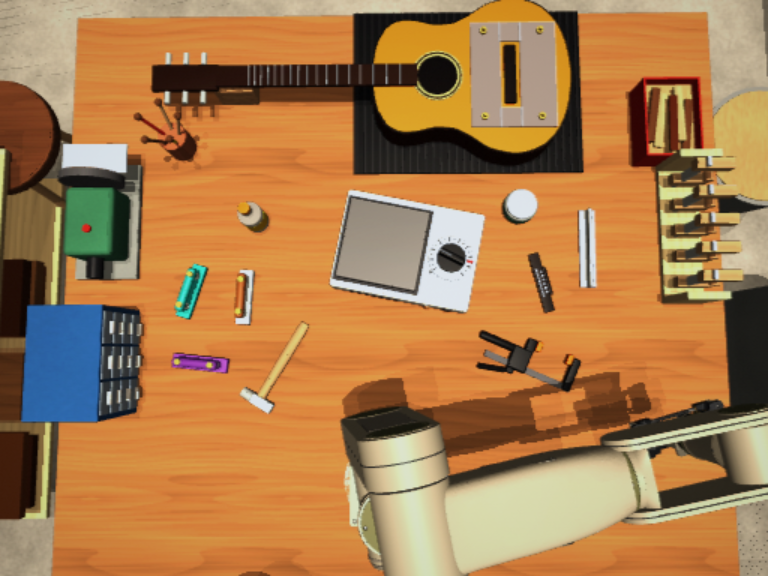

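View pics/scene1.png

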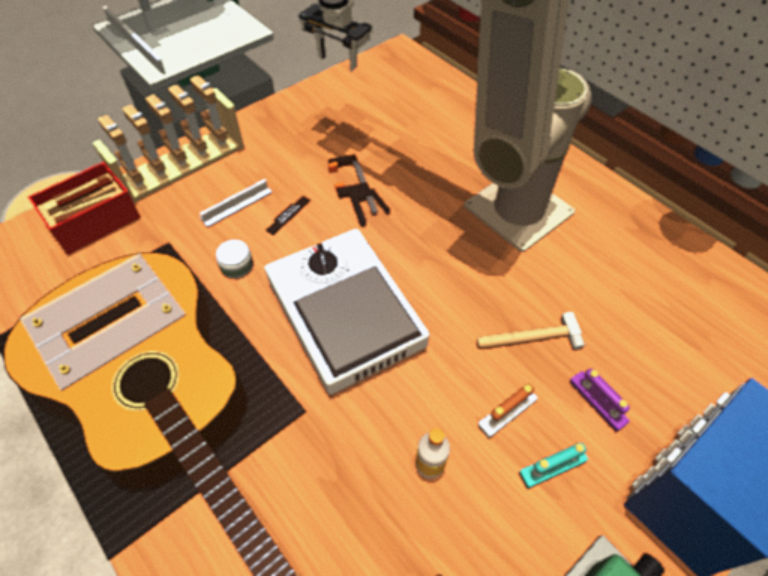

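Run:
```python
from h import *
z=np.load("top1.npz");im=z["im"]
a=cv2.resize(im[120:230,230:340],None,fx=5,fy=5,interpolation=2);b=cv2.resize(im[160:270,100:210],None,fx=5,fy=5,interpolation=2)
cv2.imwrite("pics/crop1.png",cv2.resize(np.hstack([a,b]),(800,400))[:,:,::-1])
```

```text
(no output)
```

View pics/crop1.png

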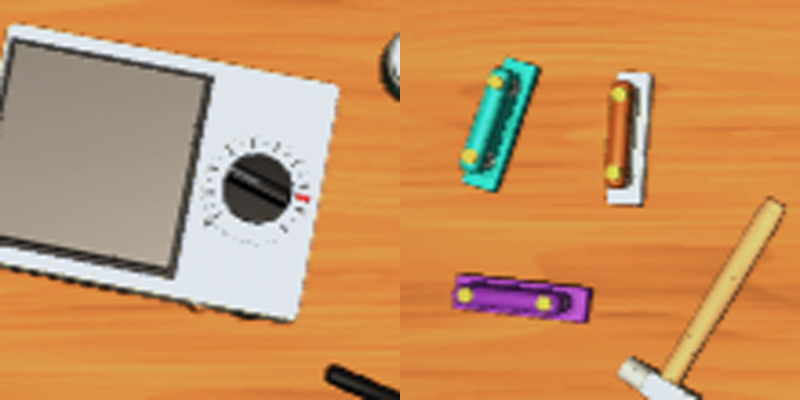

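The top view shows the real iron (bare aluminium, wooden handle) at about pixel (163,198). The hot plate is turned slightly clockwise, and the knob pointer is up and left. Next I'll measure these precisely.

```bash
python3 - <<'E'
from h import *
for n in ("top","scene"):
    z=np.load(n+"1.npz");im,d,K,T=[z[k] for k in("im","d","K","T")]
    v,u=np.mgrid[0:384,0:512]
    P=np.stack([(u-K[0,2])/K[0,0]*d,(v-K[1,2])/K[1,1]*d,d],-1)@T[:3,:3].T+T[:3,3]
    def rect(m,lab):
        if m.sum()<8: print(n,lab,"few");return
        xy=P[m][:,:2].astype(np.float32);(c,sz,a)=cv2.minAreaRect(xy);print(n,lab,m.sum(),np.round(c,4),np.round(sz,3),round(a,1),"zmed",np.median(P[m][:,2]).round(4))
    near=(d>0)&(abs(P[...,0]-.57)<.3)&(abs(P[...,1]+.03)<.25)
    g=im.astype(int);br=g.sum(2)/3;sat=g.max(2)-g.min(2)
    rect(near&(P[...,2]>.055)&(P[...,2]<.083)&(br>170)&(sat<40)&(np.hypot(P[...,0]-.57,P[...,1]+.03)<.25),"deck")
    m=near&(P[...,2]>.08)&(P[...,2]<.1)&(np.hypot(P[...,0]-.585,P[...,1]-.035)<.15)
    rect(m,"plate")
    knob=near&(np.hypot(P[...,0]-.542,P[...,1]+.142)<.05)
    rect(knob&(P[...,2]>.1),"bar"); 
    red=near&(g[...,0]-g[...,1:].max(2)>70)&(P[...,2]>.06)&(P[...,2]<.1); rect(red,"red")
    if red.sum():
        print("redc",at(K,T,d,v[red].mean(),u[red].mean(),.075).round(4))
    reg=(d>0)&(np.hypot(P[...,0]-.46,P[...,1]-.38)<.085)
    rect(reg&(P[...,2]>.055)&(P[...,2]<.09),"ironhandle")
    rect(reg&(P[...,2]>.012)&(P[...,2]<.09)&(sat<50),"ironbase")
    rect(reg&(P[...,2]>.012)&(P[...,2]<.09),"ironall")
    # border lines from colour: plate dark frame corners
E
python3 - <<'E'
from h import *
im,d,K,T=cam("top")
m=robot.silhouettes("top","iron_mid")
v,u=np.mgrid[0:384,0:512]
for o in m[:3]:
    print("iron",o["conf"],np.round(o["rect"]))
for q in ("plate_centre","hotplate","knob"):
  for o in robot.silhouettes("top",q)[:1]:
    px=o["pixels"].astype(np.uint8);c=max(cv2.findContours(px,0,1)[0],key=cv2.contourArea)
    zz=dict(plate_centre=.09,hotplate=.072,knob=.0825)[q]
    pts=np.array([at(K,T,d,y,x,zz)[:2] for x,y in c[:,0]],np.float32);r=cv2.minAreaRect(pts);print(q,o["conf"],np.round(r[0],4),np.round(r[1],3),round(r[2],1))
E
```

```text
top deck 2436 [ 0.5732 -0.036 ] [0.348 0.247] 78.6 zmed 0.0724
top plate 2954 [0.5873 0.0074] [0.247 0.224] 78.3 zmed 0.0902
top bar 86 [ 0.5516 -0.1426] [0.065 0.016] 62.8 zmed 0.1127
top red few
redc [ 0.5424 -0.1892  0.075 ]
top ironhandle 183 [0.462  0.3804] [0.023 0.109] 87.3 zmed 0.0714
top ironbase 200 [0.4624 0.3787] [0.035 0.137] 86.2 zmed 0.0205
top ironall 382 [0.4706 0.3863] [0.106 0.145] 61.6 zmed 0.0278
scene deck 2442 [ 0.5723 -0.0368] [0.352 0.249] 78.4 zmed 0.0713
scene plate 3216 [0.5783 0.0058] [0.239 0.205] 78.5 zmed 0.0891
scene bar 73 [ 0.5503 -0.1435] [0.063 0.015] 62.5 zmed 0.1119
scene red few
redc [ 0.54   -0.1893  0.075 ]
scene ironhandle 262 [0.4625 0.3779] [0.022 0.11 ] 86.5 zmed 0.07
scene ironbase 276 [0.4629 0.381 ] [0.035 0.139] 83.4 zmed 0.0191
scene ironall 534 [0.4621 0.3786] [0.036 0.14 ] 86.4 zmed 0.0257
iron 0.81 [165. 198.  11.  37.]
iron 0.79 [125. 194.  20.  35.]
iron 0.73 [132. 243.  38.  15.]
plate_centre 0.86 [ 0.5671 -0.0338] [0.346 0.252] 77.8
hotplate 0.93 [ 0.5676 -0.0344] [0.353 0.261] 78.3
knob 0.55 [ 0.551  -0.1419] [0.067 0.063] 89.7
```

```bash
python3 -m handwheel '0.67 0.5 0.1 0 0 -0.43;0.67 0.5 0.1 0 0 -0.43;0.67 0.5 0.1 0 0 -0.43;0.67 0.5 0.1 0 0 -0.43;0.67 0.5 0.1 0 0 -0.43' -1
```

```text
t: 1.35
tool_pos: [0.361, -0.4298, 0.2483]
orientation: [3.14, -0.096, 0.001]
force: [1.2, -0.9, 0.1]
opening: 0.0929
```

```bash
python3 -m handwheel '0.3 0.75 0 0 0 0;0.3 0.75 0 0 0 0;0.3 0.75 0 0 0 0;0.3 0.75 0 0 0 0;0.3 0.75 0 0 0 0'
```

```text
t: 1.85
tool_pos: [0.4503, -0.2037, 0.2481]
orientation: [3.14, -0.095, 0.001]
force: [0.6, 0.2, 0.4]
opening: 0.0934
```

```bash
python3 -m handwheel '0.04 0.8 0 0 0 0;0.04 0.8 0 0 0 0;0.04 0.8 0 0 0 0;0.04 0.8 0 0 0 0;0.04 0.8 0 0 0 0'; python3 -m handwheel '0 0.8 -0.1 0 0 0;0 0.8 -0.1 0 0 0;0 0.8 -0.1 0 0 0;0 0.8 -0.1 0 0 0;0 0.8 -0.1 0 0 0'
python3 -m handwheel '0 0.3 -0.1 0 0 0;0 0.3 -0.1 0 0 0;0 0.3 -0.1 0 0 0;0 0.3 -0.1 0 0 0'
python3 - <<'E'
from h import *
im,d,K,T=cam("wrist");save(im,"w1.png");np.savez("w1.npz",im=im,d=d,K=K,T=T)
v,u=np.mgrid[0:384,0:512]
P=np.stack([(u-K[0,2])/K[0,0]*d,(v-K[1,2])/K[1,1]*d,d],-1)@T[:3,:3].T+T[:3,3]
s=robot.read_state();print(s["tool_pos"])
g=im.astype(int);sat=g.max(2)-g.min(2)
reg=(d>0)&(np.hypot(P[...,0]-.4625,P[...,1]-.38)<.09)
for lab,m in(("handle",reg&(P[...,2]>.06)&(P[...,2]<.09)),("base",reg&(P[...,2]>.012)&(P[...,2]<.035)&(sat<60)),("all",reg&(P[...,2]>.012)&(P[...,2]<.09))):
    r=cv2.minAreaRect(P[m][:,:2].astype(np.float32));print(lab,m.sum(),np.round(r[0],4),np.round(r[1],3),round(r[2],1))
E
```

```text
t: 2.35
tool_pos: [0.4614, 0.0365, 0.2482]
orientation: [-3.14, 0.094, -0.001]
force: [-0.0, -0.4, 0.7]
opening: 0.0929
t: 2.85
tool_pos: [0.4611, 0.2765, 0.2177]
orientation: [-3.14, 0.094, -0.001]
force: [0.7, 0.2, 0.2]
opening: 0.0932
t: 3.25
tool_pos: [0.461, 0.3644, 0.1868]
orientation: [3.139, -0.092, -0.002]
force: [-0.4, -0.3, 0.6]
opening: 0.0929
[0.46162494 0.36371993 0.18775621]
handle 2435 [0.4635 0.3787] [0.021 0.11 ] 86.4
base 1518 [0.4625 0.3786] [0.036 0.138] 86.7
all 3984 [0.4624 0.3787] [0.036 0.138] 86.7
```

View pics/w1.png

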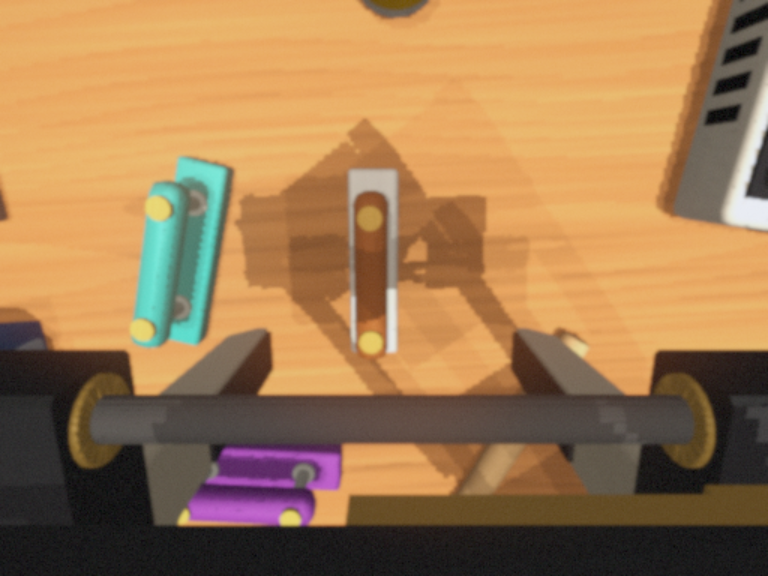

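The wrist view shows the iron at (370,260), between the open fingers, with the purple and turquoise look-alikes well clear. Lowering to grasp.

```bash
python3 -m handwheel '0.004 0.05 -0.15 0 0 0;0.004 0.05 -0.3 0 0 0;0.004 0.05 -0.42 0 0 0;0.004 0.05 -0.485 0 0 0;0.004 0.05 -0.485 0 0 0'; python3 -m handwheel '0 0 0 0 0 0;0 0 0 0 0 0;0 0 0 0 0 0;0 0 0 0 0 0;0 0 0 0 0 0' 1 35;python3 -m handwheel '0 0 0 0 0 0;0 0 0 0 0 0'
```

```text
t: 3.8
tool_pos: [0.4614, 0.3761, 0.0395]
orientation: [3.137, -0.098, -0.007]
force: [-0.5, 0.0, -0.3]
opening: 0.0932
t: 4.3
tool_pos: [0.4634, 0.3792, 0.0432]
orientation: [-3.139, 0.096, -0.002]
force: [0.0, -0.0, 0.2]
opening: 0.0575
t: 4.5
tool_pos: [0.4629, 0.3789, 0.0424]
orientation: [3.14, -0.095, 0.0]
force: [-0.6, 0.9, 0.4]
opening: 0.0414
```

```bash
python3 -m handwheel '0 0 0 0 0 0;0 0 0 0 0 0;0 0 0 0 0 0;0 0 0 0 0 0'; python3 -m handwheel '0 0 0.05 0 0 0;0 0 0.1 0 0 0;0 0 0.2 0 0 0;0 0 0.3 0 0 0;0 0 0.3 0 0 0'
```

```text
t: 4.9
tool_pos: [0.4628, 0.3787, 0.0422]
orientation: [3.14, -0.096, -0.0]
force: [0.9, -1.6, -0.9]
opening: 0.0219
t: 5.4
tool_pos: [0.4662, 0.3812, 0.1394]
orientation: [-3.134, 0.095, -0.013]
force: [1.3, 0.4, -2.9]
opening: 0.0217
```

```bash
python3 -m handwheel '0.05 -0.3 0.15 0 0 -0.18;0.1 -0.6 0.2 0 0 -0.18;0.15 -0.7 0.2 0 0 -0.18;0.2 -0.8 0.2 0 0 -0.18;0.2 -0.8 0.2 0 0 -0.18'
python3 - <<'E'
from h import *
for n in ("top","scene"):
    z=np.load(n+"1.npz");im,d,K,T=[z[k] for k in("im","d","K","T")]
    g=im.astype(int);hsv=cv2.cvtColor(im,cv2.COLOR_RGB2HSV)
    br=g.sum(2)/3;sat=g.max(2)-g.min(2)
    v,u=np.mgrid[0:384,0:512]
    P=np.stack([(u-K[0,2])/K[0,0]*d,(v-K[1,2])/K[1,1]*d,d],-1)@T[:3,:3].T+T[:3,3]
    m=((br<185)&(sat<60)&(np.hypot(P[...,0]-.585,P[...,1]-.03)<.16)&(P[...,1]>-.10)&(P[...,2]>.06)&(d>0)).astype(np.uint8)
    # inner bright-ish plate only
    print(n,br[(m>0)].min(),np.percentile(br[m>0],[10,50,90]))
    for lab,mm in(("dark+plate",m),("plate",m*(br>100).astype(np.uint8))):
        mm=cv2.morphologyEx(mm,cv2.MORPH_OPEN,np.ones((3,3),np.uint8))
        c=max(cv2.findContours(mm,0,1)[0],key=cv2.contourArea)
        pts=np.array([at(K,T,d,y,x,.09)[:2] for x,y in c[:,0]],np.float32);r=cv2.minAreaRect(pts);print(lab,np.round(r[0],4),np.round(r[1],3),round(r[2],1))
im,d,K,T=cam("wrist");save(im,"w2.png");np.savez("w2.npz",im=im,d=d,K=K,T=T)
E
```

```text
t: 5.9
tool_pos: [0.5207, 0.1436, 0.1913]
orientation: [-3.126, 0.316, -0.0]
force: [0.6, 0.3, -3.7]
opening: 0.0215
top 26.666666666666668 [ 81.33333333 146.         159.33333333]
dark+plate [0.5834 0.0251] [0.215 0.213] 78.6
plate [0.5854 0.025 ] [0.196 0.196] 78.6
scene 40.333333333333336 [ 99.         134.33333333 142.66666667]
dark+plate [0.5908 0.0304] [0.211 0.21 ] 78.6
plate [0.5844 0.0239] [0.196 0.2  ] 78.5
```

View pics/w2.png

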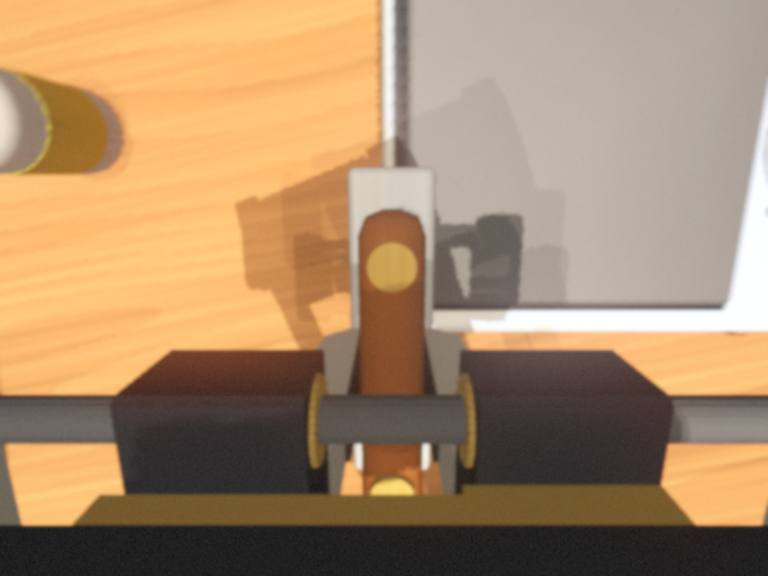

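The held iron (390,320) is level, and its sides are parallel to the plate edge at about column 395. Both cameras put the plate centre at (0.585, 0.025).

```bash
python3 -m handwheel '0.1 -0.16 0 0 0 0;0.207 -0.32 0 0 0 0;0.207 -0.38 -0.05 0 0 0;0.207 -0.38 -0.1 0 0 0;0.207 -0.38 -0.1 0 0 0';python3 -m handwheel '0 0 0 0 0 0;0 0 0 0 0 0'
```

```text
t: 6.45
tool_pos: [0.5807, 0.0311, 0.1575]
orientation: [-3.125, 0.32, 0.01]
force: [-0.9, 0.6, -4.6]
opening: 0.0216
t: 6.65
tool_pos: [0.5829, 0.0327, 0.1621]
orientation: [-3.125, 0.315, -0.001]
force: [-0.7, -0.0, -4.2]
opening: 0.0217
```

```bash
python3 -m handwheel '0.007 -0.027 -0.03 0 0 0;0.007 -0.027 -0.055 0 0 0;0.007 -0.027 -0.075 0 0 0;0.007 -0.027 -0.085 0 0 0;0.007 -0.027 -0.085 0 0 0';python3 -m handwheel '0 0 -0.005 0 0 0;0 0 -0.01 0 0 0;0 0 -0.01 0 0 0'
```

```text
t: 7.15
tool_pos: [0.5844, 0.0234, 0.1349]
orientation: [3.126, -0.317, -0.002]
force: [-0.2, -0.4, -3.9]
opening: 0.0217
t: 7.45
tool_pos: [0.585, 0.0233, 0.1329]
orientation: [-3.126, 0.317, -0.0]
force: [-0.0, -0.4, -4.3]
opening: 0.0218
```

```bash
python3 -m handwheel '0 0.003 -0.005 0 0 0;0 0.003 -0.005 0 0 0;0 0.003 -0.005 0 0 0';python3 -m handwheel '0 0 -0.005 0 0 0;0 0 -0.005 0 0 0'
```

```text
t: 7.75
tool_pos: [0.5854, 0.0239, 0.1323]
orientation: [3.125, -0.317, 0.002]
force: [-3.8, -1.5, 3.7]
opening: 0.022
t: 7.95
tool_pos: [0.5854, 0.024, 0.1323]
orientation: [3.125, -0.317, 0.002]
force: [-10.2, -0.9, 14.8]
opening: 0.0218
```

```bash
python3 -m handwheel '0 0 0.004 0 0 0;0 0 0.004 0 0 0';python3 -m handwheel '0 0 0 0 0 0;0 0 0 0 0 0;0 0 0 0 0 0;0 0 0 0 0 0' -0.1; python3 -m handwheel '0 0 0 0 0 0;0 0 0 0 0 0;0 0 0 0 0 0'
```

```text
t: 8.15
tool_pos: [0.5855, 0.0241, 0.1323]
orientation: [3.125, -0.317, 0.002]
force: [-3.8, -0.3, 7.1]
opening: 0.0215
t: 8.55
tool_pos: [0.5849, 0.0243, 0.1308]
orientation: [-3.125, 0.317, 0.0]
force: [0.4, -0.3, -0.0]
opening: 0.0485
t: 8.85
tool_pos: [0.585, 0.0242, 0.1311]
orientation: [-3.126, 0.317, 0.0]
force: [-0.2, 0.5, 0.5]
opening: 0.051
```

```bash
python3 -m handwheel '0 0 0.06 0 0 0;0 0 0.15 0 0 0;0 0 0.28 0 0 0;0 0 0.36 0 0 0;0 0 0.36 0 0 0'; python3 -m handwheel '0 -0.2 0 0 0 0.19;0 -0.3 0 0 0 0.38;-0.11 -0.45 0 0 0 0.57;-0.11 -0.56 0 0 0 0.76;-0.11 -0.56 0 0 0 0.95' -0.3; python3 -m handwheel '0 0 -0.05 0 0 0.19;0 0 -0.1 0 0 0.38;0 0 -0.15 0 0 0.57;0 0 -0.15 0 0 0.7;0 0 -0.15 0 0 0.7'
python3 - <<'E'
from h import *
s=robot.read_state();print(s["t"],s["tool_pos"],s["orientation"],s["q"])
for n in("wrist","top"):
    im,d,K,T=cam(n);save(im,n+"3.png");np.savez(n+"3.npz",im=im,d=d,K=K,T=T)
    v,u=np.mgrid[0:384,0:512]
    P=np.stack([(u-K[0,2])/K[0,0]*d,(v-K[1,2])/K[1,1]*d,d],-1)@T[:3,:3].T+T[:3,3]
    m=(d>0)&(np.hypot(P[...,0]-.551,P[...,1]+.143)<.045)&(P[...,2]>.1)&(P[...,2]<.12)
    if m.sum()>10:
        r=cv2.minAreaRect(P[m][:,:2].astype(np.float32));print(n,"bar",m.sum(),np.round(r[0],4),np.round(r[1],3),round(r[2],1))
    for o in robot.tip_of(n,"red_mark")[:1]+robot.tip_of(n,"knob_pointer")[:1]: print(o["conf"],at(K,T,d,*o["at"],.08).round(4))
E
```

```text
t: 9.35
tool_pos: [0.5874, 0.0241, 0.2444]
orientation: [-3.125, 0.317, -0.013]
force: [-0.3, -0.4, 0.5]
opening: 0.0509
t: 9.85
tool_pos: [0.5502, -0.1482, 0.2377]
orientation: [3.031, 0.823, -0.003]
force: [-0.4, 0.4, 0.6]
opening: 0.0604
t: 10.35
tool_pos: [0.5511, -0.1435, 0.1922]
orientation: [-2.693, -1.614, 0.003]
force: [-0.1, -0.7, -0.7]
opening: 0.0608
10.35 [ 0.55106341 -0.14352277  0.19223784] [-2.69276474 -1.61405043  0.00277506] [-3.44812795e-01  6.43816289e-02  1.60678543e+00 -1.09434417e-05
  1.47320313e+00  1.46024241e-01]
wrist bar 1337 [ 0.551  -0.1444] [0.065 0.014] 62.2
0.9 [ 0.5428 -0.1898  0.08  ]
0.88 [ 0.5655 -0.1158  0.08  ]
0.75 [ 0.5432 -0.1917  0.08  ]
```

View pics/wrist3.png

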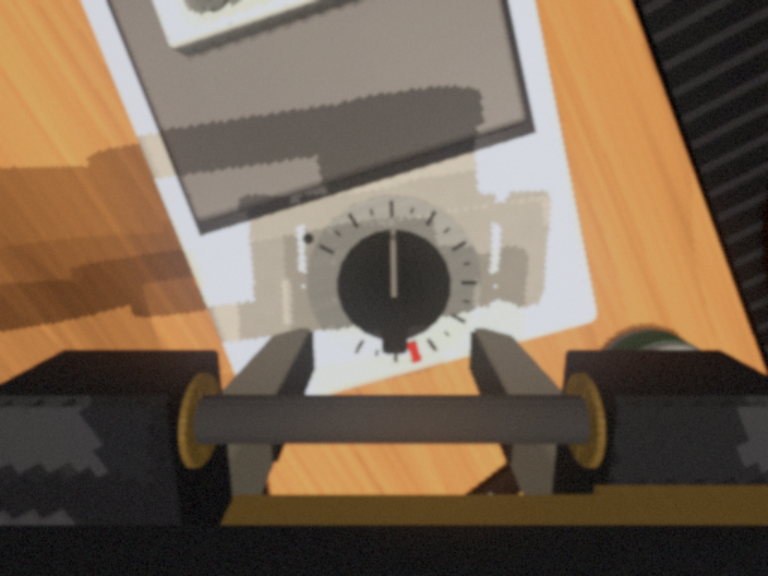

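View pics/top3.png

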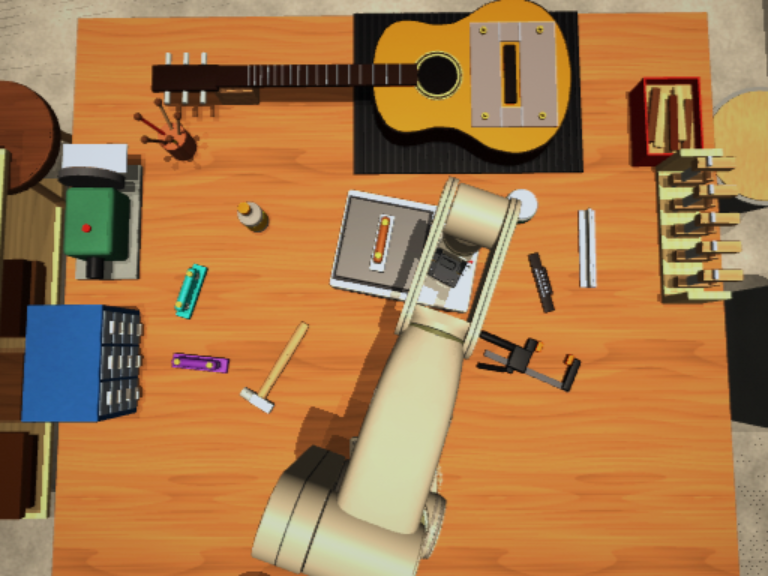

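The wrist view shows the pointer's white line straight up at (393,260) and the red mark at (414,352). Jaws and bar are aligned (61.9° against 62.2°). In the top view the iron sits mid-plate. Descending on the knob.

```bash
python3 -m handwheel '0 -0.001 -0.12 0 0 0;0 -0.001 -0.22 0 0 0;0 -0.001 -0.3 0 0 0;0 -0.001 -0.34 0 0 0;0 -0.001 -0.345 0 0 0'; python3 -m handwheel '0 0 0 0 0 0;0 0 0 0 0 0;0 0 0 0 0 0;0 0 0 0 0 0;0 0 0 0 0 0' 1 40; python3 -m handwheel '0 0 0 0 0 0;0 0 0 0 0 0;0 0 0 0 0 0;0 0 0 0 0 0;0 0 0 0 0 0'
```

```text
t: 11.15
tool_pos: [0.5509, -0.1437, 0.089]
orientation: [-2.694, -1.611, 0.003]
force: [-0.9, 0.1, -0.8]
opening: 0.0605
t: 11.65
tool_pos: [0.5523, -0.1442, 0.0912]
orientation: [2.695, 1.613, 0.001]
force: [-0.4, 0.6, 0.3]
opening: 0.025
t: 12.15
tool_pos: [0.5519, -0.144, 0.0908]
orientation: [-2.696, -1.613, 0.0]
force: [-4.2, 2.1, 5.2]
opening: 0.0145
```

```bash
python3 -m handwheel '0 0 0 0 0 -0.14;0 0 0 0 0 -0.28;0 0 0 0 0 -0.42;0 0 0 0 0 -0.56;0 0 0 0 0 -0.7';python3 -m handwheel '0 0 0 0 0 -0.14;0 0 0 0 0 -0.28;0 0 0 0 0 -0.42;0 0 0 0 0 -0.56;0 0 0 0 0 -0.7'
```

```text
t: 12.65
tool_pos: [0.5526, -0.1447, 0.0908]
orientation: [3.033, 0.814, 0.001]
force: [0.4, -2.5, 1.3]
opening: 0.0149
t: 13.15
tool_pos: [0.5528, -0.1457, 0.0908]
orientation: [3.139, -0.041, 0.003]
force: [1.9, -5.5, -0.7]
opening: 0.0146
```

```bash
python3 -m handwheel '0 0 0 0 0 -0.14;0 0 0 0 0 -0.28;0 0 0 0 0 -0.42;0 0 0 0 0 -0.56;0 0 0 0 0 -0.7';python3 -m handwheel '0 0 0 0 0 0;0 0 0 0 0 0'; python3 -c "
from h import *
print(robot.read_state()['q'])"
```

```text
t: 13.65
tool_pos: [0.5525, -0.1466, 0.0908]
orientation: [3.009, -0.891, 0.004]
force: [1.3, -9.9, -0.5]
opening: 0.0147
t: 13.85
tool_pos: [0.5525, -0.1466, 0.0909]
orientation: [3.011, -0.885, 0.004]
force: [1.0, -9.0, -0.7]
opening: 0.0149
[-0.34694006  0.14875805  1.70722544 -0.00326685  1.28287459  1.79674338]
```

```bash
python3 -m handwheel '0 0 0 0 0 0;0 0 0 0 0 0;0 0 0 0 0 0;0 0 0 0 0 0;0 0 0 0 0 0' -0.1; python3 -m handwheel '0 0 0.1 0 0 0;0 0 0.2 0 0 0;0 0 0.3 0 0 0.1;0 0 0.34 0 0 0.28;0 0 0.34 0 0 0.46' -0.3
python3 -m handwheel '0 0 0 0 0 0.18;0 0 0 0 0 0.36;0 0 0 0 0 0.54;0 0 0 0 0 0.72;0 0 0 0 0 0.9';python3 -m handwheel '0 0 0 0 0 0.18;0 0 0 0 0 0.36;0 0 0 0 0 0.54;0 0 0 0 0 0.72;0 0 0 0 0 0.9';python3 -m handwheel '0 0 0 0 0 0.18;0 0 0 0 0 0.36;0 0 0 0 0 0.54;0 0 0 0 0 0.72;0 0 0 0 0 0.9';python3 -m handwheel '0 0 0 0 0 0.18;0 0 0 0 0 0.36;0 0 0 0 0 0.54;0 0 0 0 0 0.72;0 0 0 0 0 0.84';python3 -m handwheel '0 0 0 0 0 0;0 0 0 0 0 0;0 0 0 0 0 0'
cat > kn.py <<'E'
from h import *
import sys
s=robot.read_state();w=s["orientation"];print(s["t"],s["tool_pos"],"yaw",np.degrees(2*np.arctan2(w[1],w[0])).round(1)%360,"q6",s["q"][5])
im,d,K,T=cam("wrist");save(im,sys.argv[1]);np.savez("k.npz",im=im,d=d,K=K,T=T)
v,u=np.mgrid[0:384,0:512]
P=np.stack([(u-K[0,2])/K[0,0]*d,(v-K[1,2])/K[1,1]*d,d],-1)@T[:3,:3].T+T[:3,3]
m=(d>0)&(np.hypot(P[...,0]-.551,P[...,1]+.144)<.045)&(P[...,2]>.1)&(P[...,2]<.12)
r=cv2.minAreaRect(P[m][:,:2].astype(np.float32));print("bar",m.sum(),np.round(r[0],4),np.round(r[1],3),round(r[2],1))
g=im.astype(int)
red=(d>0)&(g[...,0]-g[...,1:].max(2)>70)&(np.hypot(P[...,0]-.551,P[...,1]+.144)<.06)&(P[...,2]<.1)&(P[...,2]>.06)
n,l,st,ce=cv2.connectedComponentsWithStats(red.astype(np.uint8))
if n>1:
    i=1+np.argmax(st[1:,4]);p=at(K,T,d,ce[i][1],ce[i][0],.075);print("red",st[i,4],p.round(4),"dir",np.degrees(np.arctan2(p[1]+.144,p[0]-.551)).round(1))
# white line on bar top
wl=m&(g.min(2)>95)&(P[...,2]>.105)
if wl.sum()>5:
    q=P[wl][:,:2];c=q.mean(0);vx,vy,_,_=cv2.fitLine(q.astype(np.float32),2,0,.01,.01).ravel();print("line",wl.sum(),c.round(4),"slope",np.degrees(np.arctan2(vy,vx)).round(1))
E
python3 kn.py w4.png
```

```text
t: 14.35
tool_pos: [0.552, -0.1439, 0.0905]
orientation: [-3.015, 0.884, 0.0]
force: [1.0, 0.3, 0.7]
opening: 0.0488
t: 14.85
tool_pos: [0.5537, -0.1446, 0.196]
orientation: [3.124, -0.319, 0.008]
force: [0.2, 0.4, -1.1]
opening: 0.0604
t: 15.35
tool_pos: [0.552, -0.144, 0.1926]
orientation: [-3.043, -0.782, -0.0]
force: [-0.2, 1.1, -0.2]
opening: 0.0603
t: 15.85
tool_pos: [0.552, -0.144, 0.1926]
orientation: [-2.584, -1.787, -0.0]
force: [-0.9, -0.6, -0.1]
opening: 0.0603
t: 16.35
tool_pos: [0.552, -0.144, 0.1926]
orientation: [-1.806, -2.571, -0.0]
force: [-0.2, 0.1, -1.0]
opening: 0.0606
t: 16.85
tool_pos: [0.552, -0.144, 0.1925]
orientation: [-0.876, -3.017, -0.0]
force: [0.1, -0.4, -0.4]
opening: 0.0603
t: 17.15
tool_pos: [0.552, -0.1441, 0.1926]
orientation: [0.888, 3.013, 0.0]
force: [-0.8, -0.3, -0.3]
opening: 0.0603
17.15 [ 0.55201748 -0.14405632  0.19259996] yaw 147.2 q6 -1.3428406331764875
bar 1362 [ 0.5511 -0.146 ] [0.015 0.067] 57.7
red 64 [ 0.5417 -0.1922  0.075 ] dir -101.0
line 130 [ 0.5682 -0.157 ] slope -34.2
```

View pics/w4.png

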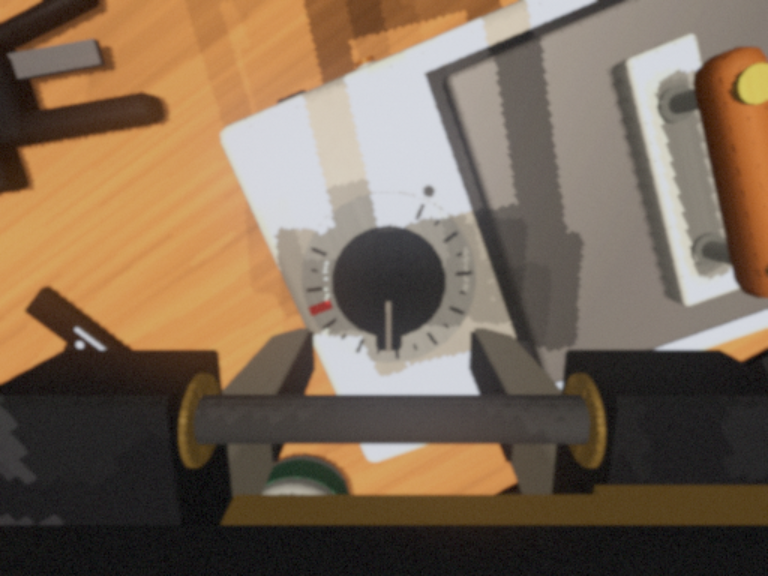

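The white line now points down at (388,325), with the red mark at (320,308). It still needs about 68° clockwise, and jaws and bar are aligned again.

```bash
python3 -m handwheel '-0.003 -0.003 -0.12 0 0 0;-0.003 -0.003 -0.22 0 0 0;-0.003 -0.003 -0.3 0 0 0;-0.003 -0.003 -0.34 0 0 0;-0.003 -0.003 -0.34 0 0 0'; python3 -m handwheel '0 0 0 0 0 0;0 0 0 0 0 0;0 0 0 0 0 0;0 0 0 0 0 0;0 0 0 0 0 0' 1 40; python3 -m handwheel '0 0 0 0 0 0;0 0 0 0 0 0;0 0 0 0 0 0;0 0 0 0 0 0;0 0 0 0 0 0'
python3 -m handwheel '0 0 0 0 0 -0.14;0 0 0 0 0 -0.28;0 0 0 0 0 -0.42;0 0 0 0 0 -0.56;0 0 0 0 0 -0.7';python3 -m handwheel '0 0 0 0 0 -0.14;0 0 0 0 0 -0.28;0 0 0 0 0 -0.42;0 0 0 0 0 -0.56;0 0 0 0 0 -0.7'; python3 kn.py w5.png
```

```text
t: 17.7
tool_pos: [0.5497, -0.1445, 0.0886]
orientation: [-0.884, -3.011, -0.0]
force: [0.4, -0.9, 1.2]
opening: 0.0605
t: 18.2
tool_pos: [0.5514, -0.1451, 0.0912]
orientation: [0.884, 3.014, -0.0]
force: [0.5, -0.4, 0.4]
opening: 0.0251
t: 18.7
tool_pos: [0.5509, -0.1455, 0.0908]
orientation: [-0.885, -3.014, 0.001]
force: [-4.1, -4.3, 4.1]
opening: 0.0149
t: 19.2
tool_pos: [0.5509, -0.1455, 0.0908]
orientation: [1.676, 2.657, -0.001]
force: [-3.2, -3.7, 3.7]
opening: 0.0146
t: 19.7
tool_pos: [0.551, -0.1455, 0.0908]
orientation: [2.334, 2.102, -0.001]
force: [-3.0, -2.7, 4.0]
opening: 0.0147
19.7 [ 0.55098944 -0.14554276  0.09082712] yaw 84.0 q6 -0.24316962243506518
bar 3270 [ 0.5538 -0.1445] [0.041 0.065] 14.6
line 110 [ 0.5479 -0.1697] slope 82.7
```

View pics/w5.png

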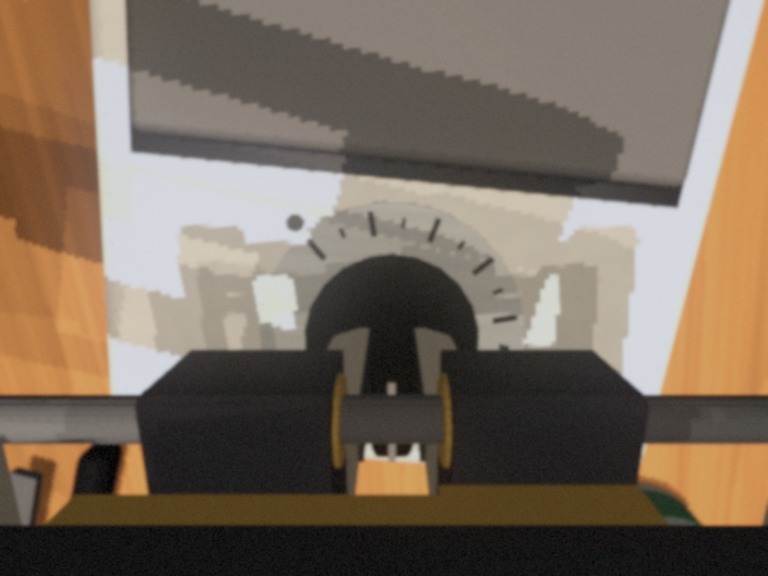

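```bash
python3 -m handwheel '0 0 0 0 0 -0.06;0 0 0 0 0 -0.12;0 0 0 0 0 -0.12'; python3 -m handwheel '0 0 0 0 0 0;0 0 0 0 0 0;0 0 0 0 0 0;0 0 0 0 0 0;0 0 0 0 0 0' -0.1; python3 -m handwheel '0 0 0.1 0 0 0;0 0 0.2 0 0 0;0 0 0.3 0 0 0;0 0 0.34 0 0 0;0 0 0.34 0 0 0' -0.3; python3 -m handwheel '-0.1 0 0 0 0 0;-0.1 0 0 0 0 0'; python3 kn.py w6.png
```

```text
t: 20.05
tool_pos: [0.551, -0.1455, 0.0908]
orientation: [2.427, 1.994, -0.001]
force: [-2.5, -3.5, 3.4]
opening: 0.0149
t: 20.55
tool_pos: [0.5512, -0.1448, 0.0905]
orientation: [-2.426, -1.996, -0.0]
force: [0.6, -0.0, 0.5]
opening: 0.0492
t: 21.05
tool_pos: [0.5525, -0.1454, 0.1947]
orientation: [2.423, 1.994, 0.003]
force: [0.4, 0.3, -0.3]
opening: 0.0604
t: 21.25
tool_pos: [0.5177, -0.1443, 0.1892]
orientation: [-2.422, -1.993, 0.005]
force: [0.3, 0.2, -0.7]
opening: 0.0602
21.25 [ 0.51765924 -0.14430653  0.18915485] yaw 78.89999999999998 q6 -0.17295271844387153
bar 1492 [ 0.5505 -0.146 ] [0.067 0.015] 78.7
red 39 [ 0.5411 -0.1952  0.075 ] dir -100.9
line 126 [ 0.5468 -0.1653] slope 77.2
```

View pics/w6.png

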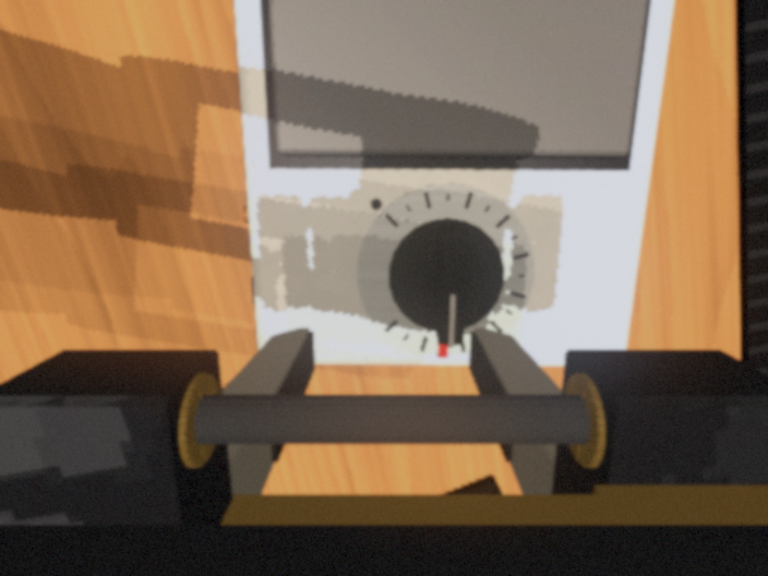

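Run:
```python
import numpy as np
z=np.load("k.npz");print(z["T"][:3,3].round(3),z["T"][:3,2].round(2))
```

```text
[ 0.531 -0.08   0.355] [-0.05 -0.23 -0.97]
```

```bash
python3 -m handwheel '0.07 -0.2 0.1 0 0 0;0.07 -0.23 0.1 0 0 0;0.07 -0.23 0.1 0 0 0;0.07 -0.23 0.1 0 0 0'; python3 kn.py w7.png
python3 - <<'E'
from h import *
z=np.load("k.npz");im=z["im"];K,T=z["K"],z["T"];print(T[:3,3].round(3))
p=T[:3,:3].T@(np.array([.551,-.1455,.09])-T[:3,3]);u=K[0,0]*p[0]/p[2]+K[0,2];v=K[1,1]*p[1]/p[2]+K[1,2];print(u,v)
u0,v0=max(int(u)-45,0),max(int(v)-45,0);cv2.imwrite("pics/c7.png",cv2.resize(im[v0:v0+90,u0:u0+90],None,fx=6,fy=6,interpolation=2)[:,:,::-1]);print(u0,v0)
E
```

```text
t: 21.7
tool_pos: [0.5422, -0.2142, 0.2214]
orientation: [-2.426, -1.994, 0.0]
force: [-0.1, -0.3, -0.2]
opening: 0.0602
21.7 [ 0.54220106 -0.21417532  0.22136316] yaw 78.80000000000001 q6 -0.26932719004497
bar 1286 [ 0.5505 -0.1457] [0.066 0.014] 78.8
red 62 [ 0.5415 -0.1919  0.075 ] dir -101.2
line 162 [ 0.5485 -0.1581] slope 79.6
[ 0.555 -0.149  0.387]
255.78865925754033 113.29958492905162
210 68
```

View pics/c7.png

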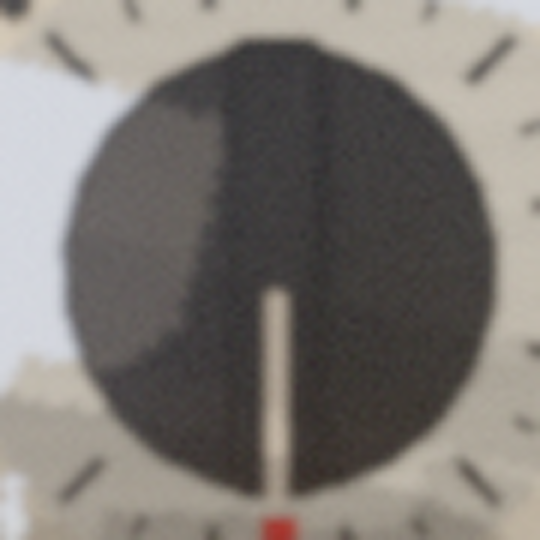

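The white line (277,400) ends at the red mark (281,528), less than 1° apart. Backing off for a last check of the iron and the bystanders.

```bash
python3 -m handwheel '-0.3 -0.3 0.2 0 0 0;-0.3 -0.6 0.2 0 0 0;-0.3 -0.6 0.2 0 0 0;-0.3 -0.6 0.2 0 0 0;-0.3 -0.6 0.2 0 0 0';python3 -m handwheel '0 0 0 0 0 0;0 0 0 0 0 0;0 0 0 0 0 0'
python3 - <<'E'
from h import *
v,u=np.mgrid[0:384,0:512]
ims=[]
for n in ("top","scene"):
    im,d,K,T=cam(n);ims.append(im);save(im,n+"8.png")
    P=np.stack([(u-K[0,2])/K[0,0]*d,(v-K[1,2])/K[1,1]*d,d],-1)@T[:3,:3].T+T[:3,3]
    near=(d>0)&(np.hypot(P[...,0]-.585,P[...,1]-.0245)<.09)
    for lab,lo,hi in(("handle",.145,.18),("base",.1,.12)):
        m=near&(P[...,2]>lo)&(P[...,2]<hi)
        r=cv2.minAreaRect(P[m][:,:2].astype(np.float32));print(n,lab,m.sum(),np.round(r[0],4),np.round(r[1],3),round(r[2],1),"z",np.percentile(P[m][:,2],[10,50,90]).round(4))
    o=np.load(n+"1.npz")["im"];df=(cv2.absdiff(o,im).max(2)>60).astype(np.uint8)*255
    cv2.imwrite("pics/diff_"+n+".png",df)
E
```

```text
t: 22.25
tool_pos: [0.4505, -0.3969, 0.2831]
orientation: [2.428, 1.992, -0.002]
force: [-0.2, 0.6, -0.2]
opening: 0.0604
t: 22.55
tool_pos: [0.4529, -0.3919, 0.2816]
orientation: [-2.423, -1.998, -0.001]
force: [-0.7, 0.6, 0.2]
opening: 0.0604
top handle 189 [0.5858 0.0273] [0.022 0.11 ] 78.2 z [0.1548 0.1613 0.1669]
top base 190 [0.5828 0.0173] [0.148 0.139] 77.6 z [0.105  0.11   0.1147]
scene handle 262 [0.5847 0.0261] [0.023 0.109] 78.0 z [0.1501 0.1592 0.1635]
scene base 372 [0.584  0.0272] [0.036 0.14 ] 76.1 z [0.1052 0.1091 0.112 ]
```

View pics/top8.png

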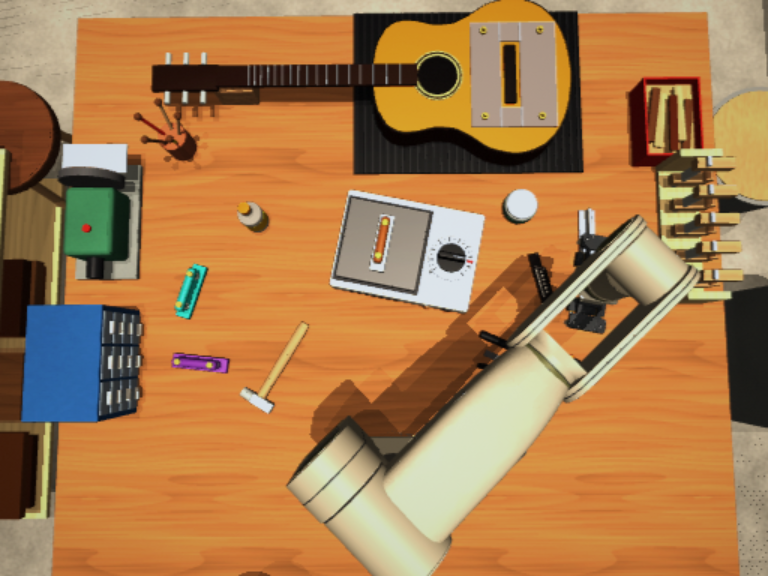

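View pics/diff_top.png

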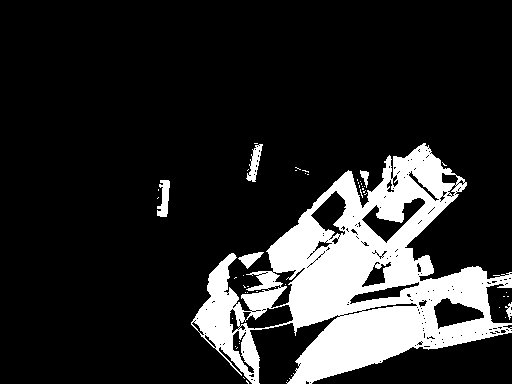

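View pics/scene8.png

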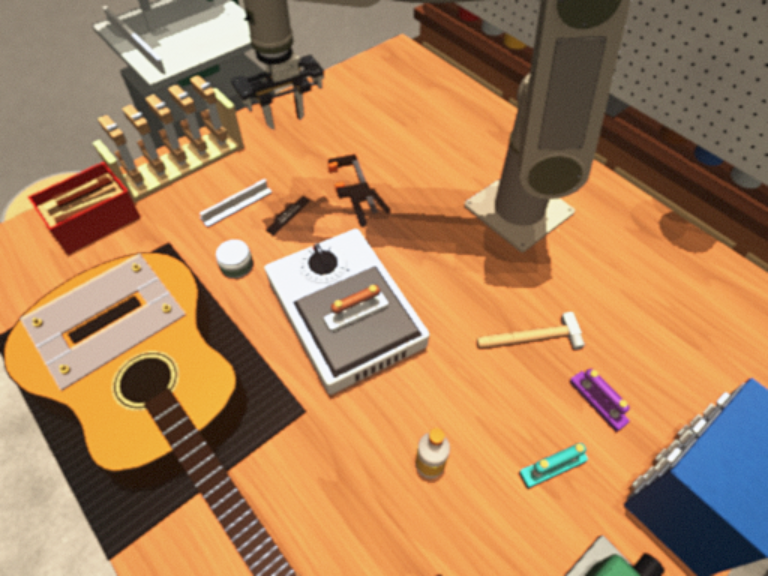

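```bash
python3 -c "
from plant import robot
print(robot.close_job())"
```

```text
the job is handed in; nothing more can be done
None
```

The bridge iron is standing flat on the middle of the hot plate, and the knob's pointer is at the red mark. I handed the job in about 22.6 s in, with the gripper clear of everything.

- **Iron:** I gripped it by the handle, lowered it onto the plate until it touched, then let go. Most of the final readings put it about 2 mm from the plate centre and square to the plate within about 2.5°. One of the four, of the base in the top view, disagreed (10 mm off, with an impossible size); it probably picked up other surfaces, so I ignored it.
- **Knob:** I turned it clockwise in two grips, about 95° and then 68°. The final readings were:

| What was measured | Direction |
|---|---|
| Pointer (bar of the knob) | −101.2° |
| Red mark | −101.2° |
| White line on the bar | −100.4° (noisier fit) |

- **Other things on the bench:** comparing the top pictures before and after shows changes only at the iron, the knob and the arm. In that view the arm covers part of the beam and clamp. The final scene picture shows them where they were.

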